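# Hold the check plate down in the optical reader's slot

## Robot

A 7-joint arm with a two-finger parallel gripper is mounted at the origin on the work surface. World frame = base frame: x ahead of the robot, y to its left, z up, the work surface at z = 0. Lengths are in mm, angles in rad, forces in N, time in s.
With the tool pointing down it reaches from about 400 to 850 mm from the base axis. Payload 4.5 kg.
Tool frame: the origin (TCP) lies between the finger pads; the fingertips stand nose_length ahead of it and the grasp point (between the pads) lies 8 mm behind it (nose_length is the distance from the TCP to the fingertips, in mm); z points along the fingers, y is the direction in which the jaws open and shut (so a half turn about z gives the same grasp; the last joint's range is limited). The gripper opens to 88 mm and grips with 3 to 60 N. Pads are 18 mm wide; open, the fingers measure 123 mm over their backs; the gripper's body (75 mm by 187 mm) begins 45 mm behind the grasp point.
Start: joints at [-1.111, 0.689, -0.195, 1.565, 0.157, 0.902, -0.215], TCP at [258.14, 569.224, 249.743] pointing down, gripper open.
Joint ranges: [-3.01, 3.01], [-0.46, 2.08], [-1.47, 1.51], [0.13, 2.56], [-1, 4.14], [0.04, 2.09], [-2.66, 2.66]. Speed limits (rad/s): [2.57, 2.57, 3.14, 3.14, 3.14, 3.14, 3.14].

## Interface

Orientations are given as a rotation vector (axis times angle).
In Python, from workcell import * gives the robot as it stands. Calls block until the motion is done:
- reach(position, orientation): joint-space move of the TCP to a pose.
- move_linear(position, rot=None, rate=150, threshold=None): straight line of the TCP; rot=None keeps the orientation; rate is the mean speed in mm/s. With threshold (N) it stops when the force on the tool has changed by that much, and returns True; else False.
- set_joints(angles): joint-space move.
- open_jaws() and clamp(f_grip=None): open the fingers fully, or close them until they stop; f_grip is the grip in N (None keeps the last).
- wait(seconds).
- inverse_kinematics(position, orientation): joint angles nearest the present ones, or None.
- get_image(name): name is "scene" or "side" or "wrist"; returns a dict with "pixels" (384x512x3 uint8, red, green, blue), "depth" (384x512 float32, mm along the optical axis (not along the pixel's ray), 0 where there is no reading), "fx", "fy", "cx", "cy" (pixels), "world_from_camera" (4x4, takes a point from camera to world coordinates); the wrist camera has in their place "T_tool_cam" (4x4, takes a point from camera to tool coordinates, whose origin is the TCP and whose axes are the flange's). Camera axes: x right, y down, z forward; pixel columns grow to the right and rows downward; lengths in mm; the calibration is good to about 2 mm. A picture is of the moment at which its call begins: read the wrist's pose just before it.
A pose or a line that the arm cannot do raises MotionError and nothing moves.
- job_done(): hands the job in, once; it reports no verdict.
Readings, each from a call of its own:
- read_time_s(): time.
- read_joint_pos(): joint angles.
- read_joint_vel(): joint speeds.
- read_tau(): joint torques, N m.
- read_position(): TCP position.
- read_eef_rot(): TCP orientation.
- read_ft_force(): force on the tool from outside, world axes, zero at the start.
- read_wrist_torque(): the same for the moment, N m.
- read_width(): opening from 0.0 (shut) to 1.0 (fully open).
Only numpy, scipy, OpenCV 4.12 (cv2) and the standard library are available. Lean on these libraries where they do the work, as an engineer would, in place of code of your own. Each camera call takes 0.05 s, during which the arm holds its last target.

## Task

Slide the reader's dust shutter fully open, then take the wide check plate (block-shaped handle) out of the rack and pass its blade down through the reader's slot until the plate's flange is down on the reader's deck. A spring inside pushes the plate back up, so finish while still gripping it and holding it fully home. Leave the narrow plate with the round handle in the rack and do not disturb the other things on the bench.

Things in the scene. Friction and masses are not known exactly. Their poses are not given: they have to be found in the camera images.
- reader: Optical reader, a white box with black side panels and a grey top, fixed to the bench, 180 mm (its x) by 260 mm (its y), its flat top (the deck) 115 mm above its origin, which is the centre of its underside on the bench. Shutter and slot are on the deck; two 3 mm high guide strips for the shutter lie along its y at x = +-22.5 mm.
- slot (a point): Centre of the reader's slot at deck height (50 mm towards -y from the middle of the deck; axes as the reader's, z up). The slot runs along y: 38 mm long in y, 8 mm wide in x, straight down, with a bevelled mouth 5 mm deep and 5 mm wide all round (48 x 18 mm at the deck). The shutter covers it at the start. The spring plunger's top is 52 mm below the deck.
- shutter (a joint): Slide of the dust shutter in m along the reader's +y: 0 is centred over the slot, 0.080 is fully open against its stop. Starts nearly closed, needs about 2 to 3 N to slide, stays where it is left. The plate's flange has room only from about 0.065 on.
- shutter_knob (a point): Centre of the shutter's upright black knob, a block 22 mm (reader's x) by 14 mm (reader's y) and 34 mm tall; this point is half-way up it, 21 mm above the deck; it moves with the shutter. The shutter's plate, 40 mm (x) by 68 mm (y), 4 mm thick, lies on the deck below it.
- plunger (a joint): Spring plunger inside the slot, in m pressed down: 0 is up; 0.010 when the plate is fully home; stop at 0.014. It pushes up with about 4 N at first, about 7 N when the plate is home, and lifts the plate by 10 mm if it is let go. Its small dark pointer shows on the scale on the reader's +x side.
- rack: White plastic rack fixed to the bench, 170 mm (its x) by 90 mm (its y), open sided; origin at the centre of its underside, its top 75 mm above that. Two equal slots, 40 mm along x by 10 mm, at x = +42 and -42 mm; the two plates hang in them by their flanges. Which plate is in which slot varies.
- plate_grip (a point): Centre of the block handle of the wide check plate (loose, 0.1 to 0.21 kg). Handle: grey block, 40 mm along the plate's x, 24 mm along its y, 40 mm tall. Under it (from 20 to 25 mm below this point) a grey rectangular flange 60 mm (x) by 30 mm (y), 5 mm thick, and below that a metal blade 36 mm wide (x), 6 mm thick (y), 62 mm long downwards, centred. z is up, x along the blade's width; the plate is the same turned half round. In the rack its x is along the rack's x.
- plate_seat (a point): Centre of the underside of the wide plate's flange, 25 mm below plate_grip, axes the same. At slot height when the plate is fully home; its x is then along the reader's y.
- gauge_grip (a point): Centre of the round handle (28 mm across, 40 mm tall) of the narrow plate, with a round flange 50 mm across and a blade 20 mm wide; it stays in the rack.
- flask: Bystander, loose: clear glass bottle with a grey cap, 64 mm wide, 125 mm tall; origin at the centre of its underside.
- pot: Bystander, loose: amber jar with a black lid, 52 mm wide, 60 mm tall; origin at the centre of its underside.
- beaker: Bystander, loose: clear open beaker, 68 mm wide, 85 mm tall; origin at the centre of its underside.
- vial: Bystander, loose: small glass vial with a white cap, 28 mm wide, 50 mm tall; origin at the centre of its underside.
- tipbox: Bystander, loose: grey box of pipette tips in a white grid, 80 x 110 mm, 50 mm tall; origin at the centre of its underside.
- stopper: Bystander, loose: black rubber ring, 40 mm wide, 20 mm tall; origin at the centre of its underside.
There are look-alikes about, which are no part of the job. Leave any orange or purple look-alike of the part that bears plate_grip alone.

How it is judged (in metres and radians):
On the way, in this order (a step that is already met when the one before it is completed fails the run):
1. the shutter is slid fully open (value of joint shutter above 0.07 m), for 0.2 s.
2. the wide plate is lifted clear of the rack in the gripper (height (world z) of plate_seat above 0.14 m and contact force between the fingers and plate above 1 N), for 0.2 s.
3. its blade has entered the slot (z of plate_seat in the frame of slot below 0.045 m and horizontal distance between plate_seat and slot below 0.008 m).
At the end, for the whole second after the job is handed in: The wide plate is in the slot with its flange within 4 mm of the deck and within 5 mm of the slot's centre, the plunger pressed by more than 5.5 mm, the shutter open, and the plate still gripped by the fingers and still, through the last second (z of plate_seat in the frame of slot between -0.004 and 0.004 m and horizontal distance between plate_seat and slot below 0.005 m and angle between the x axis of plate_seat and the y axis of slot, either way round below 0.12 rad and value of joint plunger above 0.0055 m and contact force between the fingers and plate above 2 N and value of joint shutter above 0.062 m and linear speed of plate below 0.02 m/s); the arm keeps its last pose, push and grip.
It fails at once if the narrow plate is moved from its place in the rack (distance of gauge_grip from where it was at the start of the episode above 0.02 m).
It fails at once if a bystander is pushed aside or knocked over (distance of any of flask, pot, beaker, vial, tipbox, stopper from where it was at the start of the episode above 0.03 m or angle between any of flask, pot, beaker, vial, tipbox, stopper's own z axis and vertical above 0.5 rad).
It also fails if it takes over 56 s, if anything falls off the work surface, if the arm or the gripper's body presses on something with over 40 N, if the wrist force passes 120 N, or if a joint passes its speed limit or range.

## Working session

There is one attempt and no reset: what is moved stays moved. The work goes in short steps, each a Python script; the robot and the scene stay as the last script left them, time stands still between calls to the robot, and variables do not carry over. Pictures are saved under pics/ and viewed, and the job is handed in when it is done.

```bash
ls; mkdir -p pics
python3 - <<'E'
from workcell import *
import cv2, pickle
d={}
for n in ["scene","side","wrist"]:
    if n=="wrist": p=(read_position(),read_eef_rot())
    im=get_image(n); d[n]=im
    cv2.imwrite(f"pics/{n}0.png",cv2.cvtColor(im["pixels"],cv2.COLOR_RGB2BGR))
    print(n,im["fx"],im["cx"],im["cy"],im.get("world_from_camera",im.get("T_tool_cam")))
d["p"]=p; pickle.dump(d,open("im0.pkl","wb")); print(p,read_time_s(),read_width(),read_ft_force())
E
```

```text
pics
scene 433.9050322731107 252.27546623818438 188.0938833548736 [[-3.25031783e-01  7.29632911e-01 -6.01656177e-01  1.44740897e+03]
 [ 9.45594834e-01  2.60367312e-01 -1.95087858e-01  2.63960373e+02]
 [ 1.43090797e-02 -6.32332727e-01 -7.74564763e-01  1.24567007e+03]
 [ 0.00000000e+00  0.00000000e+00  0.00000000e+00  1.00000000e+00]]
side 369.29719291558786 257.361957087588 188.18245653204858 [[ 9.31135570e-01 -2.08463465e-01  2.99214863e-01  2.42407809e+02]
 [-3.64370390e-01 -5.65267223e-01  7.40072419e-01 -8.00853172e+02]
 [ 1.48582937e-02 -7.98132790e-01 -6.02298331e-01  7.24885605e+02]
 [ 0.00000000e+00  0.00000000e+00  0.00000000e+00  1.00000000e+00]]
wrist 292.38714554691023 255.78170743273856 190.64762560834959 [[-3.28505646e-04 -9.57318962e-01 -2.89033383e-01  7.40965050e+01]
 [ 9.99999010e-01 -7.09971505e-04  1.21495953e-03 -2.78062745e-01]
 [-1.36830926e-03 -2.89032698e-01  9.57318248e-01 -1.34459175e+02]
 [ 0.00000000e+00  0.00000000e+00  0.00000000e+00  1.00000000e+00]]
(array([257.95555664, 568.67423723, 248.97323808]), array([-6.63573928e-01, -3.07047870e+00,  2.63525752e-03])) 0.15 1.0005232626121046 [-0.23448939 -0.30868134  0.43243395]
```

View pics/scene0.png

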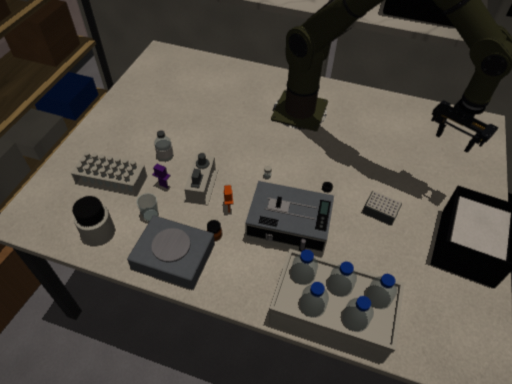

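View pics/side0.png

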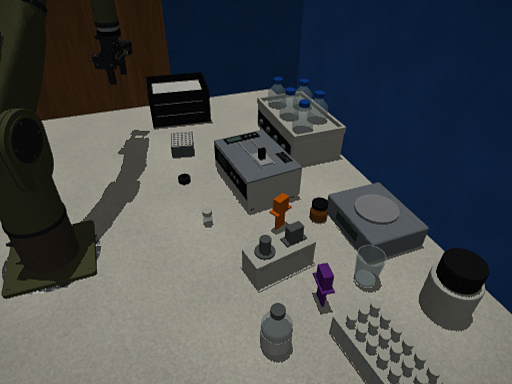

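View pics/wrist0.png

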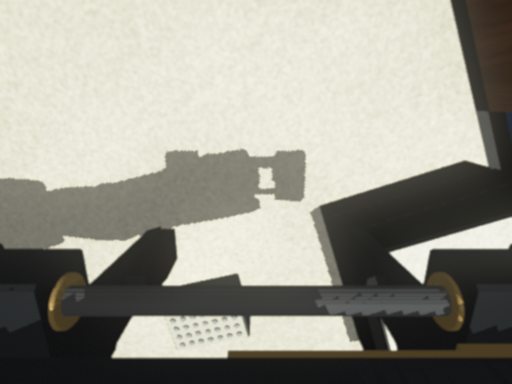

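Candidates for the wide plate's handle in the side view: grey block at (294,231), grey round handle at (265,243) which is the narrow plate, orange look-alike at (281,205), and purple look-alike at (324,275). By the description it is the grey block in the rack, so I'll check that in a close crop.

Run:
```python
import cv2
a=cv2.imread("pics/side0.png"); b=cv2.imread("pics/scene0.png")
cv2.imwrite("pics/c1.png",cv2.resize(a[120:300,200:350],None,fx=3.3,fy=3.3,interpolation=2))
cv2.imwrite("pics/c2.png",cv2.resize(b[140:260,170:350],None,fx=4.4,fy=4.4,interpolation=2))
```

```text
(no output)
```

View pics/c1.png

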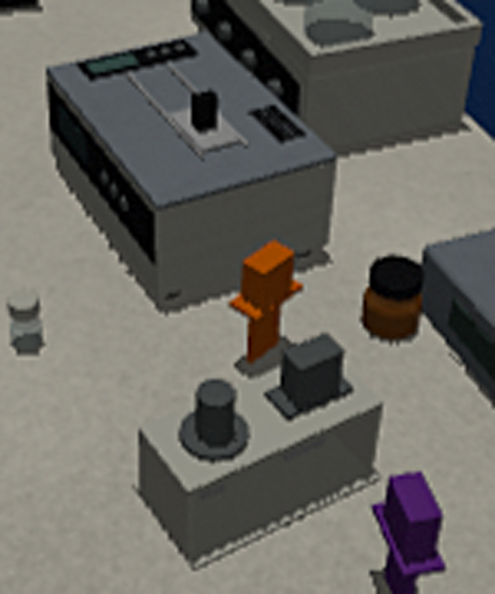

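View pics/c2.png

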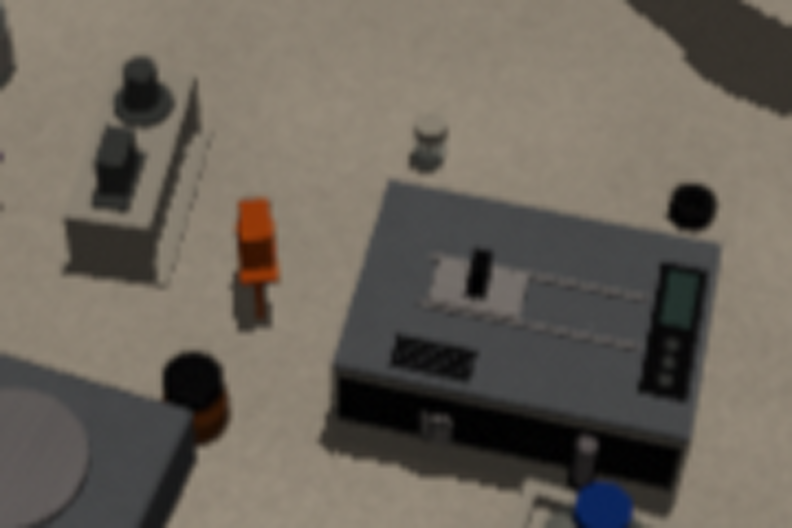

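```bash
cat > h.py <<'E'
import numpy as np, cv2
def cloud(im,T):
    D=im["depth"].astype(float); v,u=np.mgrid[:D.shape[0],:D.shape[1]]
    P=np.stack([(u-im["cx"])/im["fx"]*D,(v-im["cy"])/im["fy"]*D,D],-1)
    W=P@T[:3,:3].T+T[:3,3]; W[D<=0]=np.nan; return W
def ray(im,T,uv,z):
    d=T[:3,:3]@np.array([(uv[0]-im["cx"])/im["fx"],(uv[1]-im["cy"])/im["fy"],1]); o=T[:3,3]
    return o+d*(z-o[2])/d[2]
def wristT(im,p):
    from scipy.spatial.transform import Rotation as R
    T=np.eye(4);T[:3,:3]=R.from_rotvec(p[1]).as_matrix();T[:3,3]=p[0];return T@np.array(im["T_tool_cam"])
E
python3 - <<'E'
from h import *
import pickle
d=pickle.load(open("im0.pkl","rb")); np.set_printoptions(precision=1,suppress=True)
def rects(n,W,reg,lo,hi):
    u0,v0,u1,v1=reg; m=np.zeros(W.shape[:2],bool); m[v0:v1,u0:u1]=True
    m&=(W[...,2]>lo)&(W[...,2]<hi)
    nl,lab,st,_=cv2.connectedComponentsWithStats(m.astype(np.uint8))
    for i in range(1,nl):
        if st[i,4]<12: continue
        q=W[lab==i]; r=cv2.minAreaRect(q[:,:2].astype(np.float32))
        print(n,(lo,hi),st[i],np.array(r[0]),np.array(r[1]),round(r[2],1),"zmed",np.median(q[:,2]),"med",np.median(q[:,:2],0))
for n,rd,rk in (("scene",(235,170,345,255),(180,145,225,205)),("side",(205,120,310,220),(235,215,325,295))):
    W=cloud(d[n],d[n]["world_from_camera"])
    rects(n,W,rd,107,117.4); rects(n,W,rd,145,160); rects(n,W,rk,68,79);rects(n,W,rk,112,127)
im=d["scene"];T=im["world_from_camera"]
c=[ray(im,T,(170+u/4.4,140+v/4.4),115)[:2] for u,v in [(392,182),(720,240),(690,440),(337,370)]]
print(np.array(c),[np.linalg.norm(c[i]-c[(i+1)%4]) for i in range(4)],np.mean(c,0))
im=d["side"];T=im["world_from_camera"]
c=[ray(im,T,(200+u/3.3,120+v/3.3),115)[:2] for u,v in [(48,68),(193,35),(334,157),(155,204)]]
print(np.array(c),[np.linalg.norm(c[i]-c[(i+1)%4]) for i in range(4)],np.mean(c,0))
E
```

```text
scene (107, 117.4) [ 246  181   88   60 2950] [609.4 124.3] [187.1 260.4] 5.3 zmed 114.35603796999919 med [620.5 130.3]
scene (145, 160) [277 197   5   7  31] [613.8  84.4] [24.5 13.5] 1.4 zmed 151.7891108218903 med [614.9  84.3]
scene (68, 79) [184 155  31  39 453] [ 534.4 -231.7] [176.6  71.1] 10.3 zmed 74.5693705618553 med [ 545.1 -220.5]
scene (112, 127) [198 153   8   8  46] [ 493.1 -238.5] [31.4 25.1] 19.5 zmed 118.60286189110013 med [ 492.8 -237.6]
scene (112, 127) [192 169   9  11  74] [ 575.3 -223.8] [46.  24.7] 9.1 zmed 118.85764414397454 med [ 576.5 -224.2]
side (107, 117.4) [275 120  35  22  98] [762.5 229.4] [ 55.  169.1] 20.0 zmed 111.70552200667959 med [760.  171.4]
side (107, 117.4) [282 120  23  15  83] [798.8 248.8] [123.6  32.2] 88.4 zmed 110.68406570550223 med [792.4 271.4]
side (107, 117.4) [ 214  130   88   55 2369] [606.7 122.1] [182.5 268.9] 5.5 zmed 114.68369927238064 med [597.7  96.7]
side (107, 117.4) [277 194   9   9  22] [ 594.3 -106.9] [33.  17.5] 44.6 zmed 107.71046123382177 med [ 594.3 -109.2]
side (145, 160) [293 120  17   6  62] [797.3 196.6] [23.2 5
[... 323 characters left out ...]
 -366.6] [43.3  5.3] 89.1 zmed 72.3656301765069 med [ 569. -371.]
side (112, 127) [286 221  18  13 146] [ 571.2 -228.9] [41.  26.3] 9.3 zmed 119.07605665685236 med [ 569.6 -231.6]
side (112, 127) [259 235  13  11 101] [ 489.5 -243.6] [26.7 26.2] 2.4 zmed 118.97171458989862 med [ 488.7 -246.4]
[[533.3  -8.6]
 [504.2 243.8]
 [686.9 262. ]
 [713.6   9.9]] [np.float64(254.06967699071095), np.float64(183.60341578962715), np.float64(253.48218546420608), np.float64(181.20759319840263)] [609.5 126.8]
[[507.8 239.7]
 [669.4 254.8]
 [704.7  -1.9]
 [528.8 -13.8]] [np.float64(162.3066592285839), np.float64(259.16743645315205), np.float64(176.22130805938113), np.float64(254.38273240092138)] [602.7 119.7]
```

```bash
cat >> h.py <<'E'
from scipy.spatial.transform import Rotation as R
def rot(a):
    a=np.radians(a); y=np.array([np.cos(a),np.sin(a),0]);z=np.array([0,0,-1.]);return list(R.from_matrix(np.c_[np.cross(y,z),y,z]).as_rotvec())
def snap(name):
    import workcell as w, pickle
    p=(w.read_position(),w.read_eef_rot()); im=w.get_image("wrist"); im["T"]=wristT(im,p)
    cv2.imwrite(f"pics/{name}.png",cv2.cvtColor(im["pixels"],cv2.COLOR_RGB2BGR)); pickle.dump(im,open(name+".pkl","wb")); return im
E
python3 - <<'E'
from workcell import *
from h import *
reach([600,90,330],rot(-84.6)); wait(.2); print(read_position(),read_eef_rot(),rot(-84.6)); snap("w1")
reach([573,-226,300],rot(-80.5)); wait(.2); print(read_position()); snap("w2"); print(read_time_s())
E
```

```text
[599.85741238  90.8155215  329.79853881] [-3.13771216e+00 -1.50250932e-01  5.75691181e-04] [np.float64(3.1381050929257515), np.float64(0.14798927948610338), np.float64(0.0)]
[ 573.77617015 -224.29497882  299.99798006]
3.9917
```

View pics/w1.png

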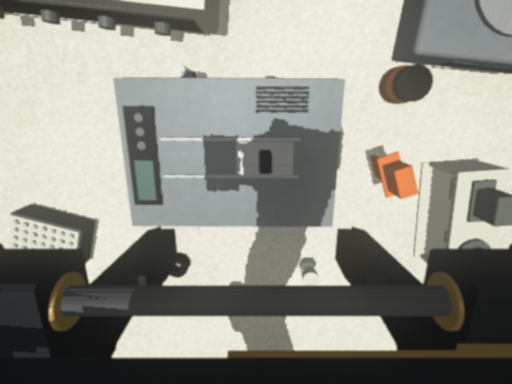

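View pics/w2.png

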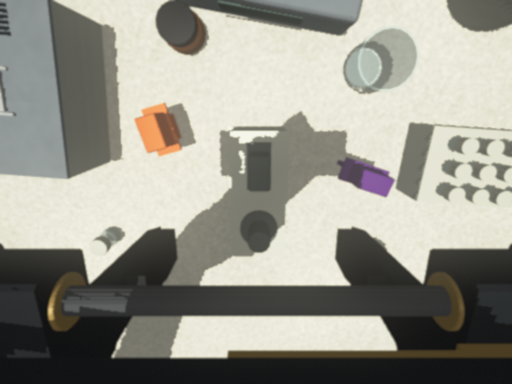

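The first image shows the deck corners at about (115,79), (344,79), (333,226) and (133,226), and the knob at (265,161). The second shows the block handle at (259,165), nothing close beside its long faces, and the round handle at (258,230).

Run:
```python
from h import *
import pickle
np.set_printoptions(precision=1,suppress=True)
def rects(n,W,reg,lo,hi,mn=60):
    u0,v0,u1,v1=reg; m=np.zeros(W.shape[:2],bool); m[v0:v1,u0:u1]=True
    m&=(W[...,2]>lo)&(W[...,2]<hi)
    nl,lab,st,_=cv2.connectedComponentsWithStats(m.astype(np.uint8))
    for i in range(1,nl):
        if st[i,4]<mn: continue
        q=W[lab==i]; r=cv2.minAreaRect(q[:,:2].astype(np.float32))
        print(n,(lo,hi),st[i],np.array(r[0]),np.array(r[1]),round(r[2],1),"zmed",np.median(q[:,2]),"med",np.median(q[:,:2],0))
a=pickle.load(open("w1.pkl","rb"));W=cloud(a,a["T"])
rects("deck",W,(100,60,360,240),108,120); rects("knob",W,(230,130,300,190),146,160)
c=[ray(a,a["T"],p,115)[:2] for p in [(115,79),(344,79),(333,226),(133,226)]]; print(np.array(c),np.mean(c,0))
b=pickle.load(open("w2.pkl","rb"));W=cloud(b,b["T"])
rects("rack",W,(210,100,310,245),70,79); rects("hand",W,(230,130,290,250),112,125)
hsv=cv2.cvtColor(a["pixels"],cv2.COLOR_RGB2GRAY)
cv2.imwrite("pics/w1c.png",cv2.resize(cv2.cvtColor(a["pixels"],cv2.COLOR_RGB2BGR)[60:240,100:360],None,fx=3,fy=3,interpolation=2))
```

```text
deck (108, 120) [  113    78   232   149 31621] [608.1 122.8] [181.2 260.7] 5.2 zmed 114.59608561061145 med [619.2 124.4]
knob (146, 160) [259 153  13  21 267] [612.6  81.8] [21.7 13.2] 5.7 zmed 152.36478068645954 med [613.1  81.9]
[[684.7 257.2]
 [709.1   2.1]
 [531.8 -16.1]
 [507.  241.6]] [608.1 121.2]
rack (70, 79) [ 230  131   58  114 4184] [ 541. -233.] [152.3  70. ] 9.7 zmed 74.36966184283824 med [ 547.6 -230.1]
hand (112, 125) [248 155  22  36 784] [ 574.6 -227.3] [39.2 23.7] 9.8 zmed 119.21357792677327 med [ 575.3 -227.2]
hand (112, 125) [247 230  23  20 384] [ 493.6 -240.7] [23.1 26.5] 10.9 zmed 119.1808760954691 med [ 494.1 -241. ]
```

View pics/w1c.png

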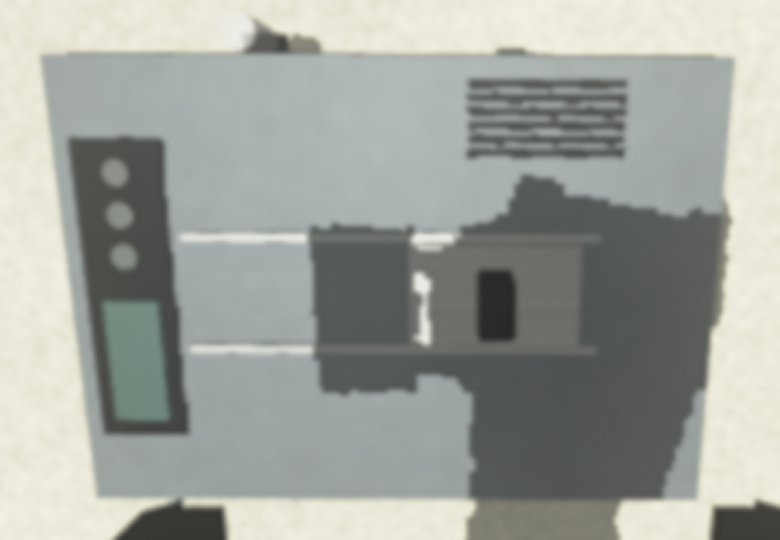

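Run:
```python
from workcell import *
from h import *
np.set_printoptions(precision=1,suppress=True)
A=5.3; yd=np.array([-np.sin(np.radians(A)),np.cos(np.radians(A)),0]); K=np.array([612.6,81.8,138])
r=rot(A-90)
reach(list(K+[0,0,50]),r); wait(.1)
print(move_linear(list(K),rate=80,threshold=8),read_position())
clamp(15); print(read_width(),read_ft_force())
p=read_position(); print(p)
print(move_linear(list(p+yd*78),rate=60,threshold=10),read_position(),(read_position()-p)@yd,read_ft_force())
wait(.3);print(read_position(),read_ft_force(),read_time_s())
```

```text
False [612.8  81.7 138.1]
0.1564069300536462 [-0.3 -0.6 -0.9]
[612.6  81.8 138. ]
True [606.1 152.4 138. ] 70.90957797397203 [ 0.4 -0.4  3.7]
[606.1 152.4 138. ] [-0.8  0.   6. ] 8.625
```

Run:
```python
from workcell import *
from h import *
np.set_printoptions(precision=1,suppress=True)
open_jaws(); p=read_position(); move_linear(list(p+[0,0,60]),rate=150)
reach([590,60,300],rot(5.3)); wait(.2); snap("w3"); print(read_position(),read_time_s())
```

```text
[589.8  60.4 299.5] 11.775
```

View pics/w3.png

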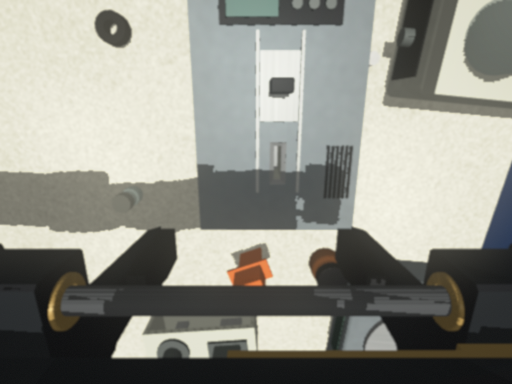

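The shutter is open with its knob at (281,86), and the slot shows at about (278,160). Next I measure both.

Run:
```python
from h import *
import pickle
np.set_printoptions(precision=1,suppress=True)
a=pickle.load(open("w3.pkl","rb"));W=cloud(a,a["T"])
def comp(m,mn=30):
    nl,lab,st,_=cv2.connectedComponentsWithStats(m.astype(np.uint8))
    for i in range(1,nl):
        if st[i,4]<mn: continue
        v,u=np.nonzero(lab==i); 
        q=np.array([ray(a,a["T"],(x,y),115)[:2] for x,y in zip(u,v)]).astype(np.float32); r=cv2.minAreaRect(q)
        print(st[i],np.array(r[0]),np.array(r[1]),round(r[2],1),np.median(W[lab==i],0))
m=np.zeros(W.shape[:2],bool);m[125:195,265:295]=1
comp(m&~(W[...,2]>113))
k=np.zeros_like(m);k[60:110,260:300]=1;comp(k&(W[...,2]>146))
d=np.zeros_like(m);d[0:232,180:385]=1;d&=abs(W[...,2]-115)<5
print(cv2.minAreaRect(W[d][:,:2].astype(np.float32)))
cv2.imwrite("pics/w3c.png",cv2.resize(cv2.cvtColor(a["pixels"],cv2.COLOR_RGB2BGR)[60:220,230:330],None,fx=5,fy=3.7,interpolation=0))
```

```text
[270 141  18  44 552] [614.1  73.2] [18.5 48.3] 6.1 [nan nan nan]
[270  77  24  16 380] [608.  154.6] [23.9 14.5] 5.3 [605.  152.2 152.7]
((609.3270874023438, 111.52269744873047), (180.77769470214844, 238.9849853515625), 5.311923503875732)
```

View pics/w3c.png

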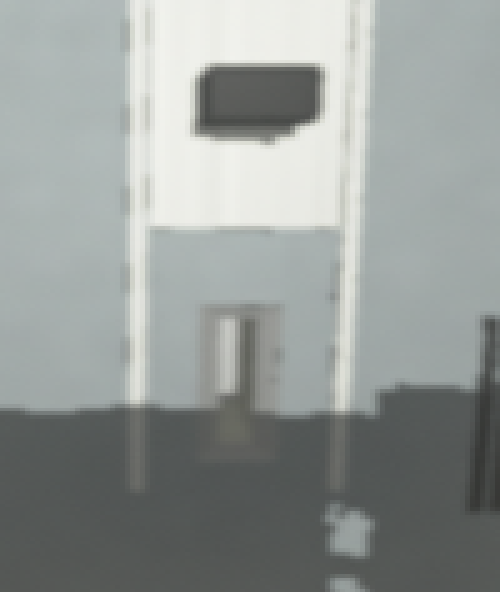

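Run:
```python
from workcell import *
from h import *
np.set_printoptions(precision=2,suppress=True)
P=np.array([574.6,-227.3,99]); r=rot(9.8-90)
reach([585,-80,280],rot(-50)); reach(list(P+[0,0,60]),r); wait(.15)
print(move_linear(list(P),rate=80,threshold=8),read_position(),read_ft_force())
clamp(40); print(read_width()*88,read_position(),read_ft_force())
print(move_linear(list(P+[0,0,30]),rate=60,threshold=25),read_ft_force())
move_linear(list(P+[0,0,150]),rate=120); wait(.2)
print(read_width()*88,read_position(),read_ft_force(),read_time_s())
snap("w4"); im=get_image("side"); cv2.imwrite("pics/s4.png",cv2.cvtColor(im["pixels"],cv2.COLOR_RGB2BGR))
```

```text
False [ 574.89 -227.58   99.29] [ 0.41  0.98 -0.  ]
23.740233393008683 [ 574.62 -227.36   98.99] [-0.26 -0.46 -0.27]
False [-0.35  0.36 -1.82]
23.67940244145654 [ 574.29 -227.16  248.32] [-0.53  0.9  -1.14] 17.2167
```

View pics/s4.png

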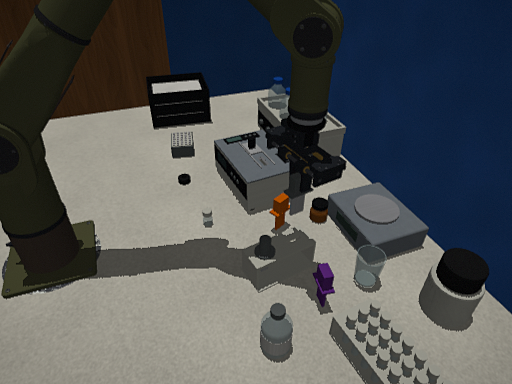

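View pics/w4.png

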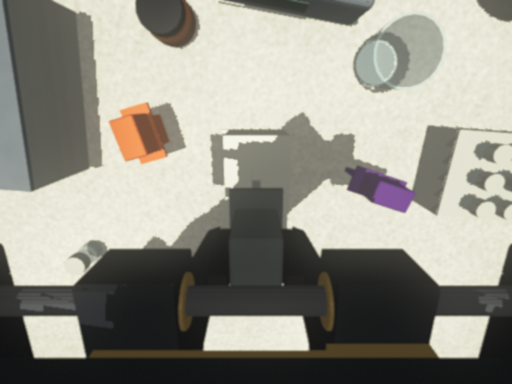

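The plate is out of the rack and held, with the jaws at 23.7 mm against the 24 mm handle. The round handle is still in the rack at (265,243). Next is the insertion, guarded by force.

Run:
```python
from workcell import *
from h import *
np.set_printoptions(precision=2,suppress=True)
S=np.array([613.4,73.2])
reach([*S,250],rot(5.3)); move_linear([*S,212],rate=100); wait(.3)
print(read_position(),read_eef_rot(),rot(5.3),read_ft_force(),read_wrist_torque())
s=get_image("scene"); cv2.imwrite("pics/s5.png",cv2.cvtColor(s["pixels"],cv2.COLOR_RGB2BGR)[150:270,200:380].repeat(4,0).repeat(4,1))
print(move_linear([*S,175],rate=40,threshold=8),read_position(),read_ft_force(),read_wrist_torque(),read_time_s())
```

```text
[613.71  73.24 212.56] [2.12 2.32 0.  ] [np.float64(2.116358103523074), np.float64(2.3217736277987084), np.float64(0.0)] [-0.8  -0.27 -0.94] [-0.02  0.02 -0.03]
False [613.45  73.2  175.21] [-0.88 -0.09 -2.24] [-0.05  0.09  0.03] 20.4333
```

View pics/s5.png

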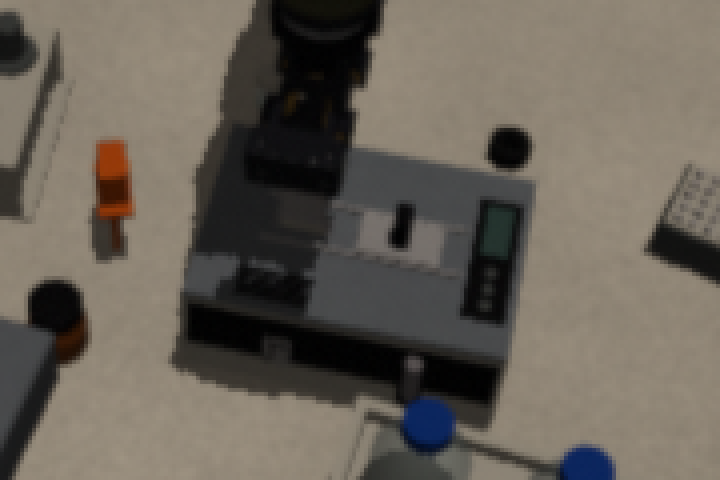

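Run:
```python
from workcell import *
from h import *
np.set_printoptions(precision=2,suppress=True)
S=np.array([613.4,73.2])
print(move_linear([*S,152],rate=50,threshold=10),read_position(),read_ft_force(),read_wrist_torque())
for z in (146,142,139.5,138,136.5):
    t=move_linear([*S,z],rate=20,threshold=18); wait(.15)
    f=read_ft_force(); print(z,t,read_position(),f,read_wrist_torque())
    if t or f[2]>14: break
print(read_width()*88,read_time_s())
```

```text
False [613.48  73.17 151.75] [-0.37 -0.29 -1.54] [-0.07  0.21  0.  ]
146 False [613.48  73.18 146.19] [-1.46  0.05  2.69] [-0.12  0.44 -0.01]
142 False [613.49  73.21 142.07] [-1.66 -0.13  2.72] [-0.12  0.45 -0.04]
139.5 False [613.48  73.21 139.61] [-2.22  0.24  3.63] [-0.14  0.46 -0.03]
138 False [613.47  73.22 138.95] [-4.21 -0.71 10.62] [-0.16  0.84 -0.02]
136.5 False [613.49  73.2  138.89] [-5.92 -0.57 19.16] [-0.22  1.53  0.02]
23.79809089663722 23.3667
```

Run:
```python
from workcell import *
from h import *
np.set_printoptions(precision=2,suppress=True)
s=get_image("scene"); cv2.imwrite("pics/s6.png",cv2.resize(cv2.cvtColor(s["pixels"],cv2.COLOR_RGB2BGR)[150:270,200:380],None,fx=4.4,fy=4.4,interpolation=2))
s=get_image("side"); cv2.imwrite("pics/s7.png",cv2.resize(cv2.cvtColor(s["pixels"],cv2.COLOR_RGB2BGR)[100:300,190:350],None,fx=3,fy=3,interpolation=2))
snap("w6"); print(read_position(),read_ft_force(),read_width()*88,read_time_s())
```

```text
[613.48  73.19 138.88] [-6.4  -0.71 20.16] 23.82780489859439 23.5167
```

View pics/s6.png

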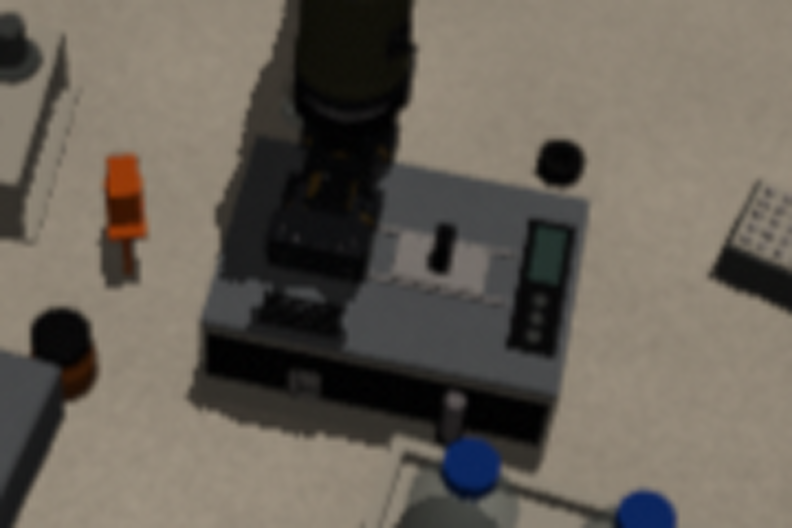

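View pics/s7.png

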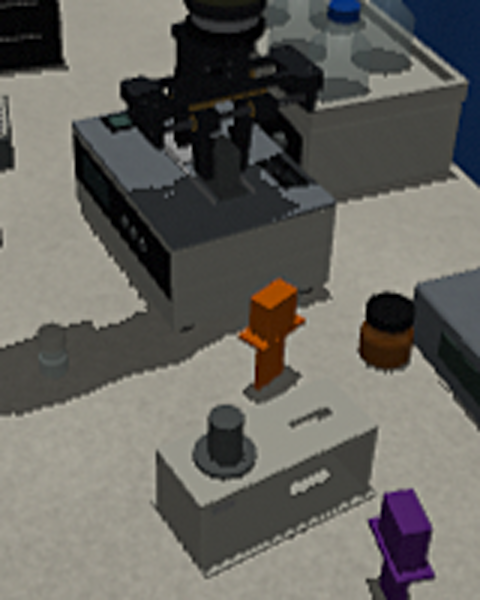

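View pics/w6.png

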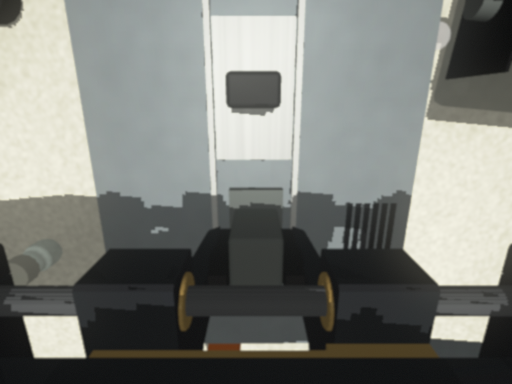

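The side crop shows the flange down on the deck at (225,185). The rack holds only the round handle, at (226,430). The wrist view shows the shutter's knob at (253,90), clear of the flange edge at (255,190). I'll check the flange's height by depth before handing in.

Run:
```python
from h import *
import pickle
np.set_printoptions(precision=1,suppress=True)
a=pickle.load(open("w6.pkl","rb"));W=cloud(a,a["T"])
print("flange",np.nanmedian(W[190:203,236:276].reshape(-1,3),0),"deck",np.nanmedian(W[100:170,120:190].reshape(-1,3),0),"knob",np.nanmedian(W[78:102,235:272].reshape(-1,3),0))
print("edge",ray(a,a["T"],(255,188),120),ray(a,a["T"],(229,190),120),ray(a,a["T"],(283,190),120))
```

```text
flange [611.5  97.9 119.5] deck [554.5 125.8 114.4] knob [605.5 151.8 152.8]
edge [610.8 102.6 120. ] [596.7 100.1 120. ] [626.1 102.8 120. ]
```

Run:
```python
from workcell import *
print(read_position(),read_ft_force(),read_width()*88,read_time_s()); job_done()
```

```text
[613.47696259  73.18566328 138.87728872] [-6.39791924 -0.70883837 20.16028484] 23.82780489859439 23.5167
the job is handed in; nothing more can be done
```

I gripped the shutter's knob and slid it 71 mm to its stop. Then I lifted the wide plate out of the rack, turned it about 85° and lowered it into the reader's slot. I handed the job in at 23.5 s with the plate still gripped and pressed down.

- **Plate height:** the flange's top measured 5.1 mm above the deck and the flange is 5 mm thick, so it is down. The gripper stopped within 0.1 mm of the height expected for that.
- **Plate position:** the flange's edges put the plate within about 1 mm of the slot's centre.
- **Push and grip:** the plate was held down with about 20 N. The jaws read 23.8 mm on the 24 mm handle.
- **Shutter:** the knob was at y ≈ 152 mm, where the stop left it, so the shutter is fully open.
- **Bystanders:** the narrow plate was still in its rack slot, and the bystanders I could see in the last pictures looked undisturbed; I did not measure them.

Two things were less certain. A sideways force of about 6 N remained while holding the plate. I could not read the plunger's pointer in the images, so its travel is inferred from the seating height and the rise in force.

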